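Slide the blue glass tile out of the block and home into the corner strips

ROBOT

A 6-joint arm with a two-finger parallel gripper is mounted at the origin on the work surface. World frame = base frame: x ahead of the robot, y to its left, z up, the work surface at z = 0. Lengths are in m, angles in rad, forces in N, time in s.
With the tool pointing down it reaches from about 0.3 to 0.875 m from the base axis. Payload 6.4 kg.
Tool frame: the origin (TCP) lies midway between the tips of the shut fingers; the grasp point (between the pads) lies 19 mm behind it; z points along the fingers, y is the direction in which the jaws open and shut (so a half turn about z gives the same grasp; the last joint's range is limited). The gripper opens to 88 mm and grips with 3 to 60 N. Pads are 18 mm wide; open, the fingers measure 123 mm over their backs; the gripper's body (75 mm by 187 mm) begins 45 mm behind the grasp point.
Start: joints at [0.99, 0.181, 1.607, -0, 1.354, -0.206], TCP at [0.21, 0.535, 0.239] pointing down, gripper open.
Joint ranges: [-2.99, 2.99], [-0.89, 2.07], [0.3, 2.58], [-1.14, 4.28], [0, 2.63], [-3.12, 3.12]. Speed limits (rad/s): [2.57, 2.57, 3.01, 3.14, 3.14, 3.14].

INTERFACE

Orientations are given as a unit quaternion [w, x, y, z].
In Python, from rig import arm gives the robot as it stands. The module is installed in compiled form; this text tells all that it offers.
- The arm moves only by the shell command python3 -m crank 'ROWS' [FORCE]. ROWS is JSON, a list that holds one entry, the list of rows, each a list of 7 numbers: the shift along the tool's x, y, z in cm, then the turn, a rotation vector about the tool's x, y, z in degrees, then the closure, from 0 (fully open) to 1 (shut). A call has 1 to 20 rows; each row is the pose to reach, as a shift and turn from the pose commanded when the call began, along the tool's axes at that moment; what a row does not reach only later rows make up. A row lasts 1/8 s, in which the tool goes at most 62.5 mm and 10.7 degrees, less where a joint would pass 70% of its speed; a pose out of reach is approached as far as the arm can. A call with a gripper value outside its range is refused whole. The fingers move at their own pace and stop on an object; FORCE is the grip in N (left out, the last holds). Time passes only in rows, so rows that repeat a pose let the fingers close. It gives the time, the measured TCP pose, the force and the opening at its end, in the units of the state.
- arm.get_state(): the state, without advancing time (a new reading comes with each control period).
- arm.read_camera(name): name is "side" or "top"; returns the picture (400x640x3 uint8, red, green, blue); there is no depth.
- arm.camera_model(name): a dict with "K" (3x3 intrinsics, pixels), "rvec" (rotation vector, rad) and "tvec" (3), from world to camera coordinates, as OpenCV has them. Camera axes: x right, y down, z forward; pixel columns grow to the right and rows downward; lengths in m; the calibration is good to about 2 mm. A picture is of the moment at which its call begins. camera_model takes no time and is no camera call.
- arm.finish_job(): hands the job in, once; it reports no verdict.
The state is a dict: "time": time; "q": joint angles; "dq": joint speeds; "joint_torque": joint torques, N m; "tcp_pos": TCP position; "eef_rot": TCP orientation; "force": force on the tool from outside, world axes, zero at the start; "ft_torque": the same for the moment, N m; "finger_gap": opening from 0.0 (shut) to 1.0 (fully open).
Only numpy, scipy, OpenCV 4.12 (cv2) and the standard library are available. Lean on these libraries where they do the work, as an engineer would, in place of code of your own. Each camera call takes 0.05 s, during which the arm holds its last target.

TASK

The blue glass tile goes into the new panel first. Press on it with a fingertip and slide it out of the block of touching tiles until it is well clear of the three white ones, without shifting them, then slide it on round the block and home into the corner of the two metal strips, flush against both, and let go. Keep it flat on the board all the way, never lifting it, leave everything else where it lies, and push gently: the thin glass cracks at 25 N.

Things in the scene. Friction and masses are not known exactly. Their poses are not given: they have to be found in the camera images.
- blue_top (a point): centre of the top of the blue glass tile, 48 x 48 x 8 mm, 46 g; x, y along its sides. It is one corner (any) of a 2 x 2 block of touching tiles. Its etched face grips, its polished back and edges slip (friction about 0.2), so it follows closed fingertips pressed on it with 4 to 10 N and moved without jerks. The glass cracks if the fingers push on it with over 25 N
- white1_top (a point): centre of the top face of a white tile of the same size, part of the block; the white tiles must stay where they are
- white2_top (a point): centre of the top face of another white tile of the block, same size
- white3_top (a point): centre of the top face of the third white tile of the block, same size
- board: smooth tan layout board, 360 mm (its x) x 580 mm (its y), fixed on the bench; origin under its centre, its top face 18 mm above the origin. How far the top stands above the bench differs from board to board, 12 to 18 mm, and the board is rigid
- corner (a point): inside corner of two aluminium strips screwed down on the board at right angles, at the height of the board's top. Its x axis runs from the corner along the inner face of one strip, its y axis along the inner face of the other; the panel lies on the +x, +y side. Each strip is 95 mm long from the corner, 22 mm wide and 8 mm high, flush with the tops of the tiles. A tile that is home has its centre at x = y = 24 mm from the corner
- nippers: tile nippers with black handles lying on the board on the robot's side of the strips, about 172 mm long (along their y), 67 mm wide, 15 mm high; origin under their middle. Leave alone
- jar: closed jar of grout pigment on the bench, 66 mm across, 85 mm high, left of the board; origin under its centre. Leave alone
- tray: low grey tray of spare tiles on the bench, 160 x 120 x 35 mm, right of the board; origin under its centre. Leave alone
Mind the look-alikes: they are no part of the job. Leave any orange or turquoise look-alike of the part that bears white2_top alone. Leave any yellow look-alike of the part that bears white1_top alone.

How it is judged:
By the outcome, as a careful person would: the job done as asked, in the order asked, and still so for the second after the job is handed in, with the robot touching nothing.
It also fails if it takes over 72 s, if anything falls off the work surface, if the arm or the gripper's body presses on something with over 40 N, if the wrist force passes 120 N, or if a joint passes its speed limit or range.

## Working session

There is one attempt and no reset: what is moved stays moved. The work goes in short steps, Python scripts to look and compute and a shell command to move; the robot and the scene stay as the last step left them, time stands still between calls to the robot, and variables do not carry over. Pictures are saved under pics/ and viewed, and the job is handed in when it is done.

```bash
mkdir -p pics && cat > h.py <<'E'
import numpy as np,cv2
from rig import arm
from scipy.spatial.transform import Rotation as R
def cam(n):
    m=arm.camera_model(n);K=np.array(m['K'],float);Rm=cv2.Rodrigues(np.array(m['rvec'],float))[0];t=np.array(m['tvec'],float).ravel();return K,Rm,t
def ray(n,uv,z):
    K,Rm,t=cam(n);uv=np.atleast_2d(uv).astype(float)
    d=np.c_[uv,np.ones(len(uv))]@np.linalg.inv(K).T@Rm
    c=-Rm.T@t
    return c+d*((z-c[2])/d[:,2])[:,None]
def proj(n,P):
    K,Rm,t=cam(n);p=np.atleast_2d(P)@Rm.T+t;p=p@K.T;return p[:,:2]/p[:,2:]
def snap(n,f):
    im=arm.read_camera(n)[:,:,::-1].copy();cv2.imwrite('pics/'+f,im);return im
E
python3 - <<'E'
from h import *
snap('top','top0.png');snap('side','side0.png')
for n in('top','side'):
    K,Rm,t=cam(n);print(n,K.round(1).tolist(),(-Rm.T@t).round(3),Rm.round(2).tolist())
s=arm.get_state();print({k:np.round(v,3) for k,v in s.items()})
E
```

```text
top [[426.5, 0.0, 325.9], [0.0, 426.5, 204.9], [0.0, 0.0, 1.0]] [0.385 0.003 1.124] [[-0.01, -1.0, 0.02], [-1.0, 0.01, -0.07], [0.07, -0.02, -1.0]]
side [[454.1, 0.0, 322.0], [0.0, 454.1, 202.2], [0.0, 0.0, 1.0]] [-0.098 -0.742  1.07 ] [[0.8, -0.6, -0.01], [-0.46, -0.6, -0.66], [0.39, 0.53, -0.75]]
{'time': np.float64(0.1), 'q': array([ 0.99 ,  0.181,  1.608,  0.   ,  1.354, -0.206]), 'dq': array([-0.   , -0.002, -0.001, -0.001, -0.   , -0.   ]), 'joint_torque': array([ 0.0000e+00, -4.3482e+01, -3.4269e+01,  7.1000e-02,  3.4000e-02,
       -0.0000e+00]), 'tcp_pos': array([0.21 , 0.535, 0.238]), 'eef_rot': array([-0.   ,  0.186,  0.982, -0.001]), 'force': array([ 0.612, -0.578, -0.349]), 'ft_torque': array([-0.037, -0.015, -0.001]), 'finger_gap': np.float64(1.003)}
```

View pics/top0.png

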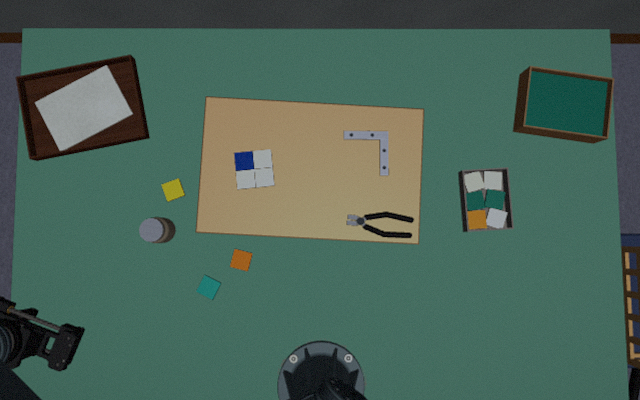

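View pics/side0.png

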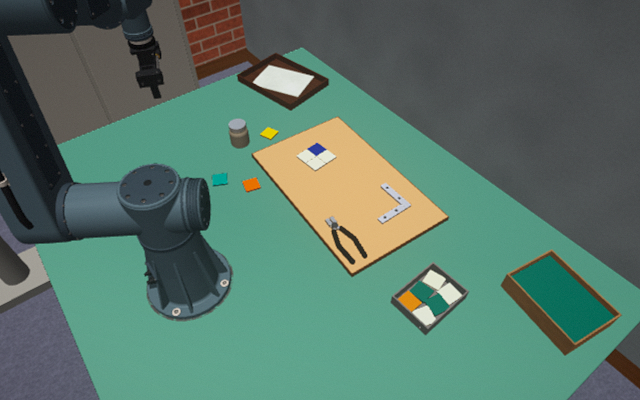

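Top view: the block is at about (254,169), with blue at (244,161) and the whites at (263,159), (246,179) and (265,177). The L strip's inside corner is near (380,138), opening toward lower left. The nippers are at (380,225). The look-alikes are off the board: yellow (173,189), orange (241,260), turquoise (208,287), plus tiles in the tray. Blue on the board in the 2x2 block is the only blue tile. Next I'll measure it and enlarge the crop.

```bash
cat > meas.py <<'E'
from h import *
def blue(im,roi=None):
    hsv=cv2.cvtColor(im,cv2.COLOR_BGR2HSV)
    m=cv2.inRange(hsv,(105,120,40),(130,255,255)); return m
def quad_from_gray(im,m):
    c=max(cv2.findContours(m,cv2.RETR_EXTERNAL,cv2.CHAIN_APPROX_NONE)[0],key=cv2.contourArea)
    return c
def rect(c,n,z,S=1,off=(0,0)):
    p=c.reshape(-1,2).astype(float)/S+np.array(off)
    w=ray(n,p,z)[:,:2]
    r=cv2.minAreaRect((w*1000).astype(np.float32)); return r
E
python3 - <<'E'
from meas import *
im=cv2.imread('pics/top0.png')
x0,y0,x1,y1=225,140,290,200;S=8
big=cv2.resize(im[y0:y1,x0:x1],None,fx=S,fy=S,interpolation=cv2.INTER_CUBIC)
cv2.imwrite('pics/c1.png',big)
x2,y2,x3,y3=330,120,400,185
b2=cv2.resize(im[y2:y3,x2:x3],None,fx=S,fy=S,interpolation=cv2.INTER_CUBIC)
cv2.imwrite('pics/c2.png',b2)
def sz(b,m,off):
    c=max(cv2.findContours(m,cv2.RETR_EXTERNAL,cv2.CHAIN_APPROX_NONE)[0],key=cv2.contourArea)
    p=(c.reshape(-1,2)+.5)/S-.5+np.array(off)
    return c,p
for zt in(.020,.026):
    m=blue(big);c,p=sz(big,m,(x0,y0));w=ray('top',p,zt)[:,:2]*1000
    print('blue',cv2.minAreaRect(w.astype(np.float32)))
    hsv=cv2.cvtColor(big,cv2.COLOR_BGR2HSV)
    mw=cv2.inRange(hsv,(0,0,120),(179,55,255))|m
    mw=cv2.morphologyEx(mw,cv2.MORPH_CLOSE,np.ones((15,15)))
    c,p=sz(big,mw,(x0,y0));w=ray('top',p,zt)[:,:2]*1000
    print('block',cv2.minAreaRect(w.astype(np.float32)))
    hsv=cv2.cvtColor(b2,cv2.COLOR_BGR2HSV)
    ms=cv2.inRange(hsv,(0,0,90),(179,60,255));ms=cv2.morphologyEx(ms,cv2.MORPH_CLOSE,np.ones((25,25)))
    c,p=sz(b2,ms,(x2,y2));w=ray('top',p,zt)[:,:2]*1000
    ap=cv2.approxPolyDP(c,14,True)
    print('strip',(ray('top',(ap.reshape(-1,2)+.5)/S-.5+np.array([x2,y2]),zt)[:,:2]*1000).round(1).tolist())
cv2.imwrite('pics/m.png',np.hstack([cv2.resize(mw,(500,460)),]))
d=b2.copy();cv2.drawContours(d,[c],-1,(0,0,255),1);cv2.drawContours(d,[ap],-1,(0,255,0),1);cv2.imwrite('pics/c2.png',d)
E
```

```text
blue ((576.3487548828125, 197.04721069335938), (46.765342712402344, 46.61898422241211), 5.477758884429932)
block ((554.95947265625, 171.07485961914062), (99.44448852539062, 98.84617614746094), 5.7428436279296875)
strip [[655.5, -63.6], [631.9, -64.4], [629.9, -157.7], [537.2, -156.5], [536.1, -178.5], [653.4, -180.9]]
blue ((575.3076171875, 195.99114990234375), (46.511287689208984, 46.36566925048828), 5.4778056144714355)
block ((554.0345458984375, 170.159912109375), (98.90420532226562, 98.30911254882812), 5.742844104766846)
strip [[654.1, -63.3], [630.6, -64.0], [628.5, -156.8], [536.4, -155.7], [535.3, -177.5], [652.0, -179.9]]
```

View pics/c1.png

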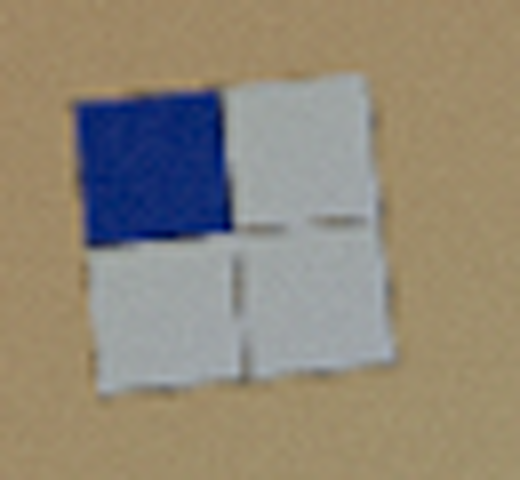

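View pics/c2.png

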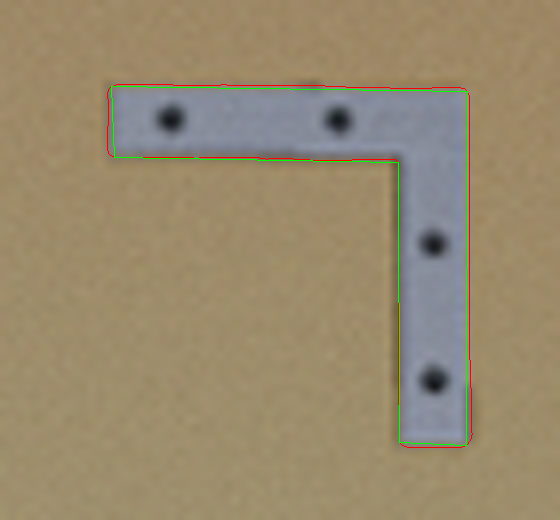

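The crop confirms blue as the far-left tile of the block, with the three whites beside and below it. The sizes come out near 47 and 99 mm, against 48 and 96 expected. The strip's inside corner is at about (629.3,-157.3) mm. Next is the approach.

```bash
cat > go.py <<'E'
import sys
from h import *
# usage: go.py X Y Z yaw(deg of tool y)  -> tool shift cm and turn deg
def go(X,Y,Z,yaw=None):
    s=arm.get_state();q=s['eef_rot'];r=R.from_quat([q[1],q[2],q[3],q[0]]);M=r.as_matrix()
    d=M.T@(np.array([X,Y,Z])/1000-s['tcp_pos'])*100
    out=[d.round(2)]
    if yaw is not None:
        a=np.radians(yaw);y=np.array([np.cos(a),np.sin(a),0]);z=np.array([0,0,-1.]);T=np.c_[np.cross(y,z),y,z]
        out.append(np.degrees(R.from_matrix(M.T@T).as_rotvec()).round(2))
    print('tcp',(np.array(s['tcp_pos'])*1000).round(2),'F',np.round(s['force'],2),'yaw',np.degrees(np.arctan2(M[1,1],M[0,1])).round(2),'shift',*out)
a=[float(v) for v in sys.argv[1:]]
go(*a)
E
python3 go.py 575.8 196.5 240 95.6;python3 go.py 575.8 196.5 60 95.6
```

```text
tcp [210.22 534.7  237.93] F [ 0.61 -0.58 -0.35] yaw 68.53 shift [-46.4  -18.09  -0.19] [ -0.08  -0.04 -27.07]
tcp [210.22 534.7  237.93] F [ 0.61 -0.58 -0.35] yaw 68.53 shift [-46.41 -18.06  17.81] [ -0.08  -0.04 -27.07]
```

```bash
python3 -m crank '[[[-2,-0.8,0,0,0,-1,1],[-6,-2.4,0,0,0,-3,1],[-11,-4.3,0,0,0,-6,1],[-16,-6.2,0,0,0,-9,1],[-21,-8.2,0,0,0,-12,1],[-26,-10.1,0,0,0,-15,1],[-31,-12.1,1,0,0,-18,1],[-36,-14,3,0,0,-21,1],[-40,-15.6,5,0,0,-24,1],[-43.5,-17,7,0,0,-26,1],[-45.5,-17.8,9,0,0,-27,1],[-46.4,-18.1,11,0,0,-27.1,1],[-46.4,-18.1,12.5,0,0,-27.1,1],[-46.4,-18.1,13.5,0,0,-27.1,1],[-46.4,-18.1,14,0,0,-27.1,1],[-46.4,-18.1,14,0,0,-27.1,1]]]' 20; python3 go.py 575.8 196.5 40 95.6
python3 - <<'E'
from h import *
im=snap('side','side1.png');cv2.imwrite('pics/side1c.png',cv2.resize(im[90:230,240:440],None,fx=4,fy=4,interpolation=cv2.INTER_CUBIC))
E
```

```text
time: 2.1
tcp_pos: [0.5758, 0.1974, 0.0988]
eef_rot: [0.0, -0.049, 0.999, 0.0]
force: [-0.1, 0.4, 0.9]
finger_gap: 0.006
tcp [575.75 197.35  98.8 ] F [-0.1   0.43  0.9 ] yaw 95.67 shift [ 0.   -0.09  5.88] [0.   0.   0.07]
```

View pics/side1c.png

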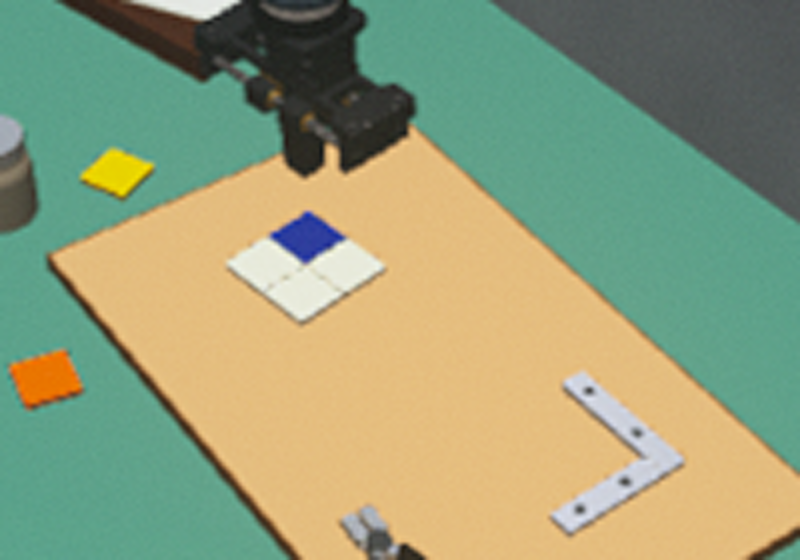

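```bash
python3 - <<'E'
from h import *
s=arm.get_state();P=np.array(s['tcp_pos'])
for z in(0,.03,.06):
    print(z,(proj('side',P+[0,0,z])-[240,90])*4,proj('top',P+[0,0,z]))
im=snap('side','side2.png');t=snap('top','top2.png')
a=cv2.resize(im[80:160,280:360],(480,480),interpolation=cv2.INTER_CUBIC)
cv2.imwrite('pics/s2.png',a)
cv2.imwrite('pics/t2.png',cv2.resize(t[80:240,160:320],(480,480),interpolation=cv2.INTER_CUBIC))
E
```

```text
0 [[300.27138655 169.88804394]] [[237.94933941 155.13701314]]
0.03 [[299.58431295 141.1734527 ]] [[235.53284021 152.7892345 ]]
0.06 [[298.8758142  111.56344837]] [[232.96759471 150.29693961]]
```

View pics/s2.png

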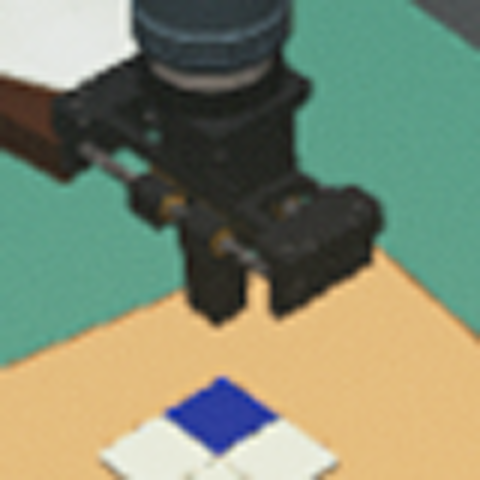

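View pics/t2.png

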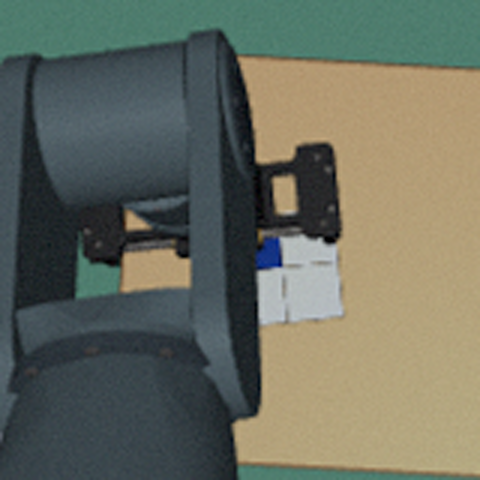

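The shut fingertips project to (300,170) in the enlarged side view, over blue. The part to the right of them is the end of the gripper body. Next I descend and feel for contact.

```bash
python3 -m crank '[[[0,-0.05,1,0,0,0,1],[0,-0.09,2.5,0,0,0,1],[0,-0.09,4,0,0,0,1],[0,-0.09,5.5,0,0,0,1],[0,-0.09,6.5,0,0,0,1],[0,-0.09,6.9,0,0,0,1],[0,-0.09,7.0,0,0,0,1],[0,-0.09,7.0,0,0,0,1],[0,-0.09,7.0,0,0,0,1]]]'; python3 go.py 575.8 196.5 26
```

```text
time: 3.38
tcp_pos: [0.5765, 0.196, 0.0293]
eef_rot: [0.0, -0.049, 0.999, 0.0]
force: [0.4, 0.1, -0.5]
finger_gap: 0.006
tcp [576.5  195.98  29.27] F [ 0.35  0.11 -0.54] yaw 95.63 shift [0.06 0.06 0.33]
```

```bash
python3 -m crank '[[[0,0,0.06,0,0,0,1],[0,0,0.12,0,0,0,1],[0,0,0.18,0,0,0,1],[0,0,0.24,0,0,0,1],[0,0,0.28,0,0,0,1]]]'
```

```text
time: 4.0
tcp_pos: [0.5761, 0.1959, 0.0258]
eef_rot: [-0.0, -0.049, 0.999, -0.0]
force: [1.0, -0.2, -0.1]
finger_gap: 0.003
```

```bash
python3 -m crank '[[[0,0,0.05,0,0,0,1],[0,0,0.1,0,0,0,1],[0,0,0.1,0,0,0,1]]]'
```

```text
time: 4.38
tcp_pos: [0.5761, 0.1959, 0.0249]
eef_rot: [-0.0, -0.049, 0.999, 0.0]
force: [0.6, 0.4, -0.3]
finger_gap: 0.006
```

```bash
python3 -m crank '[[[0,0,0.04,0,0,0,1],[0,0,0.08,0,0,0,1],[0,0,0.08,0,0,0,1]]]'
```

```text
time: 4.75
tcp_pos: [0.5761, 0.1959, 0.0241]
eef_rot: [-0.0, -0.049, 0.999, -0.0]
force: [-0.0, 0.0, -0.1]
finger_gap: 0.003
```

```bash
python3 -m crank '[[[0,0,0.04,0,0,0,1],[0,0,0.08,0,0,0,1],[0,0,0.08,0,0,0,1]]]'
```

```text
time: 5.12
tcp_pos: [0.5763, 0.1959, 0.0235]
eef_rot: [0.0, -0.049, 0.999, 0.0]
force: [-0.2, 0.1, 1.9]
finger_gap: 0.007
```

```bash
python3 -m crank '[[[0,0,0.03,0,0,0,1],[0,0,0.03,0,0,0,1]]]'
```

```text
time: 5.38
tcp_pos: [0.5765, 0.196, 0.0235]
eef_rot: [0.0, -0.049, 0.999, 0.0]
force: [-1.7, -0.5, 4.9]
finger_gap: 0.009
```

Contact is at z ≈ 23.5 mm, so the board top is at about 15.5 mm, which fits the 12–18 mm given. The stiffness is about 10 N/mm. I press to about 7 N, then slide diagonally out in the block axes (tool -x, +y) so that blue separates from both neighbours at once.

```bash
python3 -m crank '[[[0,0,0.02,0,0,0,1],[-0.03,0.03,0.02,0,0,0,1],[-0.1,0.1,0.02,0,0,0,1],[-0.2,0.2,0.02,0,0,0,1],[-0.32,0.32,0.02,0,0,0,1],[-0.46,0.46,0.02,0,0,0,1],[-0.6,0.6,0.02,0,0,0,1]]]'; python3 go.py 612 240 23.5
python3 - <<'E'
from h import *
im=snap('side','side3.png');cv2.imwrite('pics/s3.png',cv2.resize(im[100:180,280:360],(480,480),interpolation=cv2.INTER_CUBIC))
E
```

```text
time: 6.25
tcp_pos: [0.5822, 0.2024, 0.0235]
eef_rot: [0.001, -0.049, 0.999, -0.0]
force: [-0.5, -0.5, 6.0]
finger_gap: 0.004
tcp [582.17 202.4   23.52] F [-0.52 -0.53  6.05] yaw 95.63 shift [-3.34  3.45  0.01]
```

View pics/s3.png

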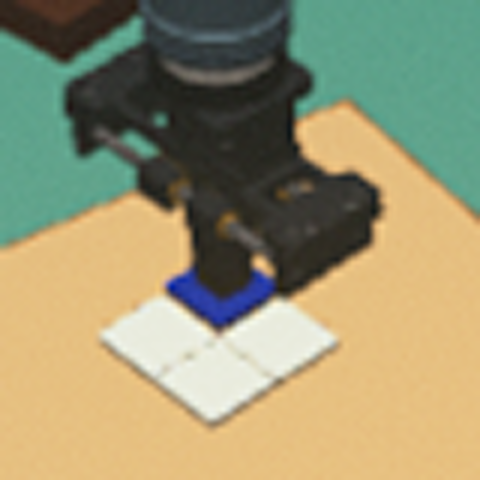

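Blue follows, with a gap opening at (220,332) in the crop, and the whites are still together. Continuing outward.

```bash
python3 -m crank '[[[-0.1,0.1,0,0,0,0,1],[-0.25,0.25,0,0,0,0,1],[-0.45,0.45,0,0,0,0,1],[-0.7,0.7,0,0,0,0,1],[-0.95,0.95,0,0,0,0,1],[-1.2,1.2,0,0,0,0,1],[-1.45,1.45,0,0,0,0,1],[-1.7,1.7,0,0,0,0,1],[-1.95,1.95,0,0,0,0,1],[-2.2,2.2,0,0,0,0,1],[-2.45,2.45,0,0,0,0,1],[-2.7,2.7,0,0,0,0,1],[-2.95,2.95,0,0,0,0,1],[-3.2,3.2,0,0,0,0,1],[-3.35,3.35,0,0,0,0,1],[-3.45,3.45,0,0,0,0,1],[-3.5,3.5,0,0,0,0,1]]]'; python3 go.py 655 225 23.5
python3 - <<'E'
from h import *
im=snap('side','side4.png');cv2.imwrite('pics/s4.png',cv2.resize(im[100:180,280:360],(480,480),interpolation=cv2.INTER_CUBIC))
E
```

```text
time: 8.43
tcp_pos: [0.6135, 0.2407, 0.0235]
eef_rot: [0.001, -0.049, 0.999, -0.0]
force: [-1.0, -1.2, 7.4]
finger_gap: 0.002
tcp [613.53 240.72  23.49] F [-0.97 -1.18  7.38] yaw 95.63 shift [-3.97 -1.97  0.  ]
```

View pics/s4.png

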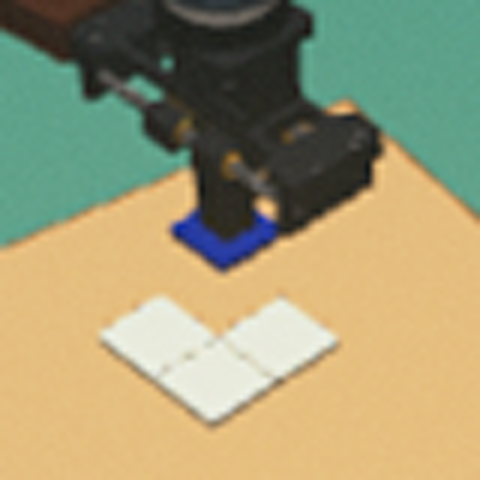

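```bash
python3 -m crank '[[[-0.1,0,0,0,0,0,1],[-0.3,0,0,0,0,0,1],[-0.6,0,0,0,0,0,1],[-0.95,0,0,0,0,0,1],[-1.3,0,0,0,0,0,1],[-1.65,-0.05,0,0,0,0,1],[-2,-0.15,0,0,0,0,1],[-2.35,-0.3,0,0,0,0,1],[-2.65,-0.5,0,0,0,0,1],[-2.9,-0.75,0,0,0,0,1],[-3.1,-1.05,0,0,0,0,1],[-3.25,-1.4,0,0,0,0,1],[-3.3,-1.75,0,0,0,0,1],[-3.3,-2.1,0,0,0,0,1],[-3.3,-2.5,0,0,0,0,1],[-3.3,-2.9,0,0,0,0,1],[-3.3,-3.3,0,0,0,0,1],[-3.3,-3.65,0,0,0,0,1],[-3.3,-3.9,0,0,0,0,1],[-3.3,-4,0,0,0,0,1]]]'; python3 go.py 661.8 80.7 23.5
python3 - <<'E'
from h import *
im=snap('side','side5.png');cv2.imwrite('pics/s5.png',cv2.resize(im[100:220,280:440],(640,480),interpolation=cv2.INTER_CUBIC))
E
```

```text
time: 10.98
tcp_pos: [0.6504, 0.2043, 0.0235]
eef_rot: [0.001, -0.049, 0.999, 0.0]
force: [-0.6, 1.7, 4.6]
finger_gap: 0.002
tcp [650.37 204.29  23.53] F [-0.58  1.7   4.61] yaw 95.62 shift [  0.07 -12.41  -0.  ]
```

View pics/s5.png

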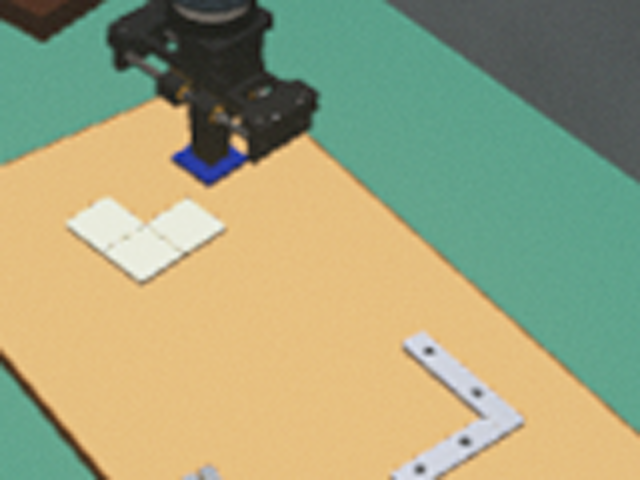

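The tile at about (210,162) in the crop is tracking the finger, and the whites at (145,235) are unmoved. The press force has fallen to 4.6 N, so I add a little press, move on past the block and turn 6.5° toward the strips' yaw.

```bash
python3 -m crank '[[[0,-0.1,0.02,0,0,0,1],[0,-0.35,0.02,0,0,0.2,1],[0,-0.75,0.02,0,0,0.5,1],[0,-1.25,0.02,0,0,0.9,1],[0,-1.8,0.02,0,0,1.3,1],[0,-2.4,0.02,0,0,1.7,1],[0,-3,0.02,0,0,2.1,1],[0,-3.6,0.02,0,0,2.5,1],[0,-4.2,0.02,0,0,2.9,1],[0,-4.8,0.02,0,0,3.3,1],[0,-5.4,0.02,0,0,3.7,1],[0,-6,0.02,0,0,4.1,1],[0,-6.6,0.02,0,0,4.5,1],[0,-7.2,0.02,0,0,4.9,1],[0,-7.75,0.02,0,0,5.3,1],[0,-8.25,0.02,0,0,5.7,1],[0,-8.65,0.02,0,0,6.1,1],[0,-8.9,0.02,0,0,6.4,1],[0,-9,0.02,0,0,6.5,1]]]'; python3 go.py 595 -30 23.5
python3 - <<'E'
from h import *
im=snap('side','side6.png');cv2.imwrite('pics/s6.png',cv2.resize(im[100:220,280:440],(640,480),interpolation=cv2.INTER_CUBIC))
E
```

```text
time: 13.4
tcp_pos: [0.6594, 0.1146, 0.0235]
eef_rot: [0.001, 0.008, 1.0, 0.0]
force: [0.5, 0.0, 6.5]
finger_gap: 0.007
tcp [659.36 114.65  23.51] F [0.46 0.03 6.51] yaw 89.11 shift [  6.21 -14.56  -0.02]
```

View pics/s6.png

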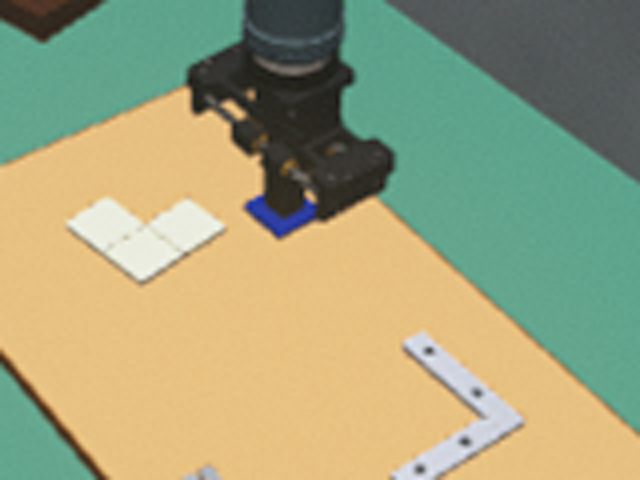

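```bash
python3 -m crank '[[[0,-0.1,0,0,0,0,1],[0,-0.35,0,0,0,0,1],[0,-0.75,0,0,0,0,1],[0,-1.25,0,0,0,0,1],[0,-1.8,0,0,0,0,1],[0,-2.4,0,0,0,0,1],[0.05,-3,0,0,0,0,1],[0.15,-3.6,0,0,0,0,1],[0.3,-4.2,0,0,0,0,1],[0.55,-4.8,0,0,0,0,1],[0.85,-5.4,0,0,0,0,1],[1.2,-5.95,0,0,0,0,1],[1.6,-6.45,0,0,0,0,1],[2,-6.95,0,0,0,0,1],[2.4,-7.45,0,0,0,0,1],[2.8,-7.95,0,0,0,0,1],[3.15,-8.4,0,0,0,0,1],[3.4,-8.7,0,0,0,0,1],[3.55,-8.9,0,0,0,0,1],[3.6,-9,0,0,0,0,1]]]'; python3 go.py 593 -45 23.5
```

```text
time: 15.95
tcp_pos: [0.6221, 0.0251, 0.0235]
eef_rot: [0.001, 0.008, 1.0, -0.0]
force: [0.3, 1.9, 6.2]
finger_gap: 0.008
tcp [622.05  25.07  23.51] F [0.29 1.89 6.24] yaw 89.12 shift [ 2.8  -7.05 -0.01]
```

```bash
python3 -m crank '[[[0.1,-0.1,0,0,0,0,1],[0.3,-0.25,0,0,0,0,1],[0.6,-0.5,0,0,0,0,1],[0.95,-0.85,0,0,0,0,1],[1.35,-1.25,0,0,0,0,1],[1.75,-1.7,0,0,0,0,1],[2.1,-2.15,0,0,0,0,1],[2.4,-2.65,0,0,0,0,1],[2.6,-3.15,0,0,0,0,1],[2.75,-3.7,0,0,0,0,1],[2.8,-4.25,0,0,0,0,1],[2.8,-4.8,0,0,0,0,1],[2.8,-5.35,0,0,0,0,1],[2.8,-5.85,0,0,0,0,1],[2.8,-6.3,0,0,0,0,1],[2.8,-6.65,0,0,0,0,1],[2.8,-6.9,0,0,0,0,1],[2.8,-7,0,0,0,0,1]]]'; python3 go.py 593 -45 23.5
python3 - <<'E'
from h import *
im=snap('side','side7.png');cv2.imwrite('pics/s7.png',cv2.resize(im[150:230,340:420],(560,560),interpolation=cv2.INTER_CUBIC))
im=snap('top','top7.png');cv2.imwrite('pics/t7.png',cv2.resize(im[110:210,220:400],None,fx=4,fy=4,interpolation=cv2.INTER_CUBIC))
E
```

```text
time: 18.2
tcp_pos: [0.593, -0.0445, 0.0235]
eef_rot: [0.001, 0.008, 1.0, -0.0]
force: [-0.2, 1.9, 6.3]
finger_gap: 0.004
tcp [592.96 -44.55  23.47] F [-0.19  1.93  6.25] yaw 89.12 shift [-0.   -0.05 -0.  ]
```

View pics/s7.png

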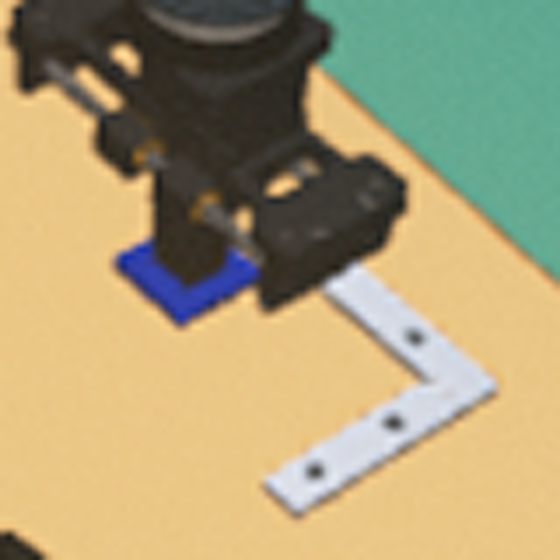

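View pics/t7.png

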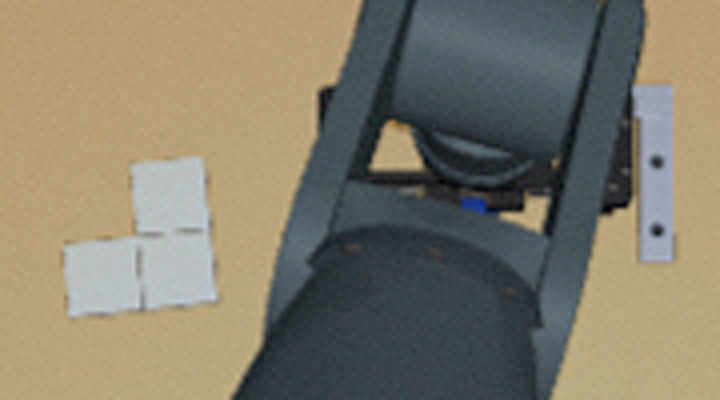

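Blue's visible top corners are at about (118,262) and (182,325) in the side crop, short of the strips and turned with the tool. I'll check its centre and yaw from these edges, using the same camera for the strip.

```bash
python3 - <<'E'
from meas import *
im=cv2.imread('pics/side7.png');x0,y0=340,150;S=8
b=cv2.resize(im[150:230,340:420],None,fx=S,fy=S,interpolation=cv2.INTER_CUBIC)
hsv=cv2.cvtColor(b,cv2.COLOR_BGR2HSV)
# top-face blue brighter than side: use mask and hull, print V spread
m=blue(b);c=max(cv2.findContours(m,cv2.RETR_EXTERNAL,cv2.CHAIN_APPROX_NONE)[0],key=cv2.contourArea)
h=cv2.approxPolyDP(cv2.convexHull(c),6,True).reshape(-1,2)
print('px',h.tolist());print((ray('side',(h+.5)/S-.5+[x0,y0],.0235)[:,:2]*1000).round(1).tolist())
print('base',(ray('side',(h+.5)/S-.5+[x0,y0],.0155)[:,:2]*1000).round(1).tolist())
ms=cv2.inRange(hsv,(0,0,150),(179,45,255));ms=cv2.morphologyEx(ms,cv2.MORPH_CLOSE,np.ones((31,31)))
c2=max(cv2.findContours(ms,cv2.RETR_EXTERNAL,cv2.CHAIN_APPROX_NONE)[0],key=cv2.contourArea)
h2=cv2.approxPolyDP(c2,12,True).reshape(-1,2)
print('px',h2.tolist());print((ray('side',(h2+.5)/S-.5+[x0,y0],.0235)[:,:2]*1000).round(1).tolist())
cv2.drawContours(b,[h.reshape(-1,1,2)],-1,(0,255,0),1);cv2.drawContours(b,[h2.reshape(-1,1,2)],-1,(0,0,255),1);cv2.imwrite('pics/s7b.png',b[:600])
E
```

```text
px [[295, 315], [206, 367], [136, 297], [173, 277], [266, 287]]
[[619.0, -66.2], [573.3, -65.8], [575.7, -20.8], [594.3, -21.4], [619.9, -47.9]]
base [[624.4, -61.0], [578.4, -60.6], [580.8, -15.2], [599.6, -15.9], [625.4, -42.6]]
px [[412, 300], [368, 330], [466, 413], [466, 444], [303, 547], [335, 585], [566, 444]]
[[660.9, -88.2], [636.2, -89.6], [636.7, -144.5], [625.9, -155.9], [542.9, -156.1], [540.2, -176.7], [656.0, -179.1]]
```

View pics/s7b.png

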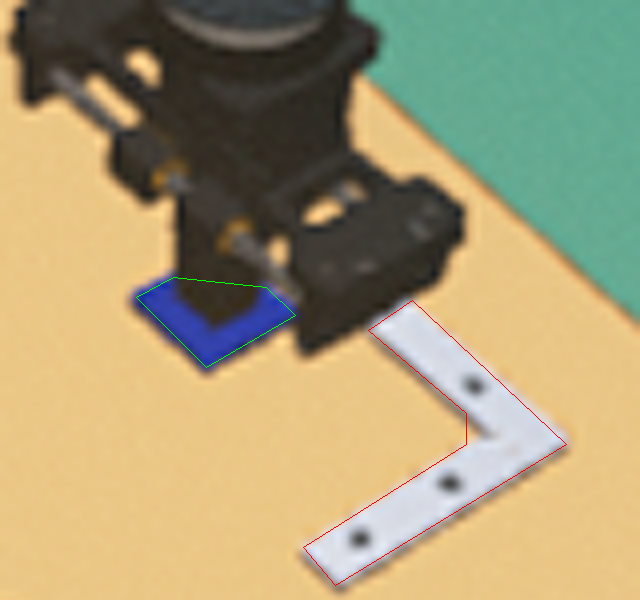

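The tile sits at about (593.5,-44), which agrees with the TCP, so it hasn't slipped. I move in below the far strip with about 8 mm of clearance.

```bash
python3 -m crank '[[[0,-0.1,0,0,0,0,1],[0,-0.35,0,0,0,0,1],[0,-0.7,0,0,0,0,1],[0,-1.15,0,0,0,0,1],[0,-1.65,0,0,0,0,1],[-0.05,-2.2,0,0,0,0,1],[-0.1,-2.75,0,0,0,0,1],[-0.15,-3.3,0,0,0,0,1],[-0.2,-3.85,0,0,0,0,1],[-0.25,-4.4,0,0,0,0,1],[-0.3,-4.95,0,0,0,0,1],[-0.35,-5.5,0,0,0,0,1],[-0.4,-6.05,0,0,0,0,1],[-0.45,-6.55,0,0,0,0,1],[-0.5,-7,0,0,0,0,1],[-0.5,-7.4,0,0,0,0,1],[-0.5,-7.7,0,0,0,0,1],[-0.5,-7.9,0,0,0,0,1],[-0.5,-8,0,0,0,0,1]]]'; python3 go.py 605.7 -132.9 23.5
python3 - <<'E'
from h import *
im=snap('side','side8.png');cv2.imwrite('pics/s8.png',cv2.resize(im[150:230,340:420],(560,560),interpolation=cv2.INTER_CUBIC))
E
```

```text
time: 20.68
tcp_pos: [0.5967, -0.1247, 0.0235]
eef_rot: [0.001, 0.008, 1.0, -0.0]
force: [-0.3, 1.4, 6.9]
finger_gap: 0.001
tcp [ 596.68 -124.7    23.47] F [-0.34  1.44  6.93] yaw 89.12 shift [-0.91 -0.81 -0.  ]
```

View pics/s8.png

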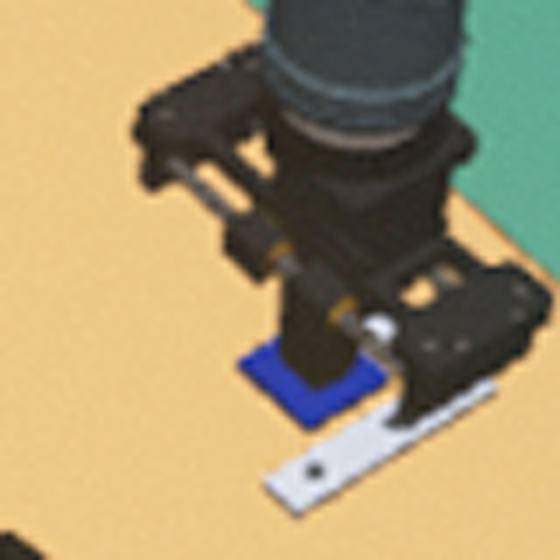

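There is about 8 mm left to the near strip. I now ease toward the far strip (tool -x) and watch the force.

```bash
python3 -m crank '[[[-0.08,0,0,0,0,0,1],[-0.22,0,0,0,0,0,1],[-0.38,0,0,0,0,0,1],[-0.54,0,0,0,0,0,1],[-0.68,0,0,0,0,0,1],[-0.76,0,0,0,0,0,1],[-0.8,0,0,0,0,0,1]]]'; python3 go.py 605.7 -132.9 23.5
```

```text
time: 21.6
tcp_pos: [0.6044, -0.125, 0.0235]
eef_rot: [0.001, 0.008, 1.0, -0.0]
force: [-1.4, -0.4, 7.3]
finger_gap: 0.005
tcp [ 604.4  -124.99   23.5 ] F [-1.41 -0.35  7.28] yaw 89.13 shift [-0.14 -0.79  0.  ]
```

```bash
python3 -m crank '[[[-0.04,0,0,0,0,0,1],[-0.08,0,0,0,0,0,1],[-0.12,0,0,0,0,0,1],[-0.12,0,0,0,0,0,1]]]'; python3 go.py 605.7 -132.9 23.5
```

```text
time: 22.1
tcp_pos: [0.6056, -0.125, 0.0235]
eef_rot: [0.001, 0.008, 1.0, -0.0]
force: [-1.6, 0.6, 7.2]
finger_gap: 0.005
tcp [ 605.63 -124.99   23.49] F [-1.56  0.55  7.16] yaw 89.13 shift [-0.02 -0.79 -0.  ]
```

```bash
python3 -m crank '[[[-0.04,0,0,0,0,0,1],[-0.08,0,0,0,0,0,1],[-0.08,0,0,0,0,0,1]]]'; python3 go.py 605.7 -132.9 23.5
```

```text
time: 22.48
tcp_pos: [0.6064, -0.125, 0.0235]
eef_rot: [0.001, 0.008, 1.0, -0.0]
force: [-0.9, 0.4, 7.1]
finger_gap: 0.003
tcp [ 606.43 -125.03   23.5 ] F [-0.88  0.43  7.09] yaw 89.12 shift [ 0.06 -0.79  0.  ]
```

```bash
python3 -m crank '[[[-0.04,0,0,0,0,0,1],[-0.06,0,0,0,0,0,1],[-0.06,0,0,0,0,0,1]]]'; python3 go.py 605.7 -132.9 23.5
```

```text
time: 22.85
tcp_pos: [0.607, -0.1251, 0.0235]
eef_rot: [0.001, 0.008, 1.0, -0.0]
force: [-1.4, 0.3, 7.3]
finger_gap: 0.006
tcp [ 607.01 -125.05   23.52] F [-1.35  0.3   7.34] yaw 89.13 shift [ 0.12 -0.79  0.  ]
```

```bash
python3 -m crank '[[[-0.04,0,0,0,0,0,1],[-0.08,0,0,0,0,0,1],[-0.08,0,0,0,0,0,1]]]'; python3 go.py 605.7 -132.9 23.5
```

```text
time: 23.22
tcp_pos: [0.6078, -0.125, 0.0235]
eef_rot: [0.001, 0.008, 1.0, -0.0]
force: [-1.2, 0.6, 8.2]
finger_gap: 0.006
tcp [ 607.82 -125.03   23.49] F [-1.19  0.62  8.19] yaw 89.13 shift [ 0.2  -0.79 -0.  ]
```

```bash
python3 - <<'E'
from h import *
im=snap('side','side9.png');cv2.imwrite('pics/s9.png',cv2.resize(im[170:230,360:420],(600,600),interpolation=cv2.INTER_CUBIC))
E
```

```text
(no output)
```

View pics/s9.png

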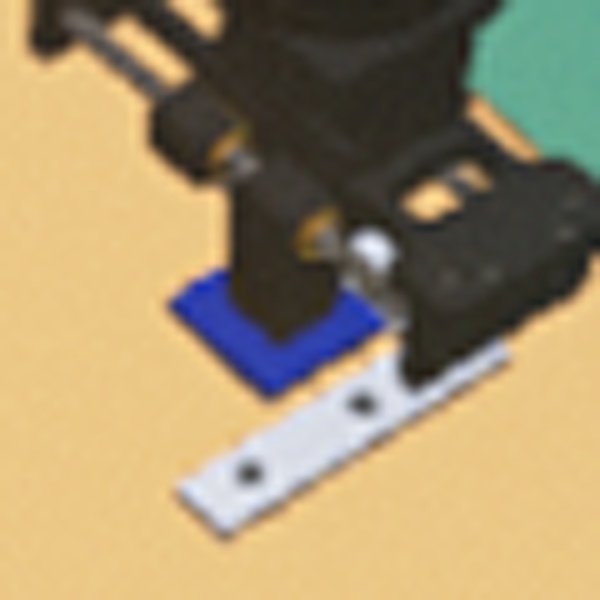

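```bash
python3 -m crank '[[[-0.04,0,0,0,0,0,1],[-0.08,0,0,0,0,0,1],[-0.08,0,0,0,0,0,1]]]'; python3 go.py 605.7 -132.9 23.5
```

```text
time: 23.65
tcp_pos: [0.6083, -0.125, 0.0235]
eef_rot: [0.0, 0.008, 1.0, -0.0]
force: [-2.5, -0.3, 9.5]
finger_gap: 0.005
tcp [ 608.33 -125.02   23.49] F [-2.55 -0.35  9.48] yaw 89.13 shift [ 0.25 -0.79 -0.  ]
```

```bash
python3 - <<'E'
from meas import *
# tile lower-left visible edges relative to strip end, side view, before (side7) and now (side9); finger offset check
s=arm.get_state();print(np.round(s['tcp_pos'],4),np.round(s['force'],2))
im=cv2.imread('pics/side9.png');x0,y0=360,170;S=8
b=cv2.resize(im[170:230,360:420],None,fx=S,fy=S,interpolation=cv2.INTER_CUBIC)
m=blue(b);c=max(cv2.findContours(m,cv2.RETR_EXTERNAL,cv2.CHAIN_APPROX_NONE)[0],key=cv2.contourArea)
h=cv2.approxPolyDP(cv2.convexHull(c),6,True).reshape(-1,2)
print(h.tolist(),(ray('side',(h+.5)/S-.5+[x0,y0],.0235)[:,:2]*1000).round(1).tolist())
E
```

```text
[ 0.6083 -0.125   0.0235] [-2.55 -0.35  9.48]
[[139, 243], [180, 218], [277, 233], [305, 259], [214, 313]] [[589.4, -101.7], [610.6, -101.7], [635.0, -130.2], [634.3, -146.5], [588.3, -145.4]]
```

The TCP advanced 0.5 of the 0.8 mm commanded and Fx rose to 2.5 N, so the far strip is touched. The tile moved 14.3 mm against 14.8 mm for the tool, so there is no slip. I relieve the press slightly and slide toward the other strip, keeping light contact.

```bash
python3 -m crank '[[[-0.01,-0.06,-0.02,0,0,0,1],[-0.01,-0.18,-0.02,0,0,0,1],[-0.01,-0.32,-0.02,0,0,0,1],[-0.01,-0.46,-0.02,0,0,0,1],[-0.01,-0.58,-0.02,0,0,0,1],[-0.01,-0.66,-0.02,0,0,0,1],[-0.01,-0.7,-0.02,0,0,0,1],[-0.01,-0.7,-0.02,0,0,0,1]]]'; python3 go.py 605.7 -132.9 23.5
```

```text
time: 24.65
tcp_pos: [0.6083, -0.1316, 0.0235]
eef_rot: [0.0, 0.008, 1.0, 0.0]
force: [-1.9, 1.4, 8.1]
finger_gap: 0.006
tcp [ 608.26 -131.59   23.48] F [-1.95  1.43  8.12] yaw 89.13 shift [ 0.25 -0.14 -0.  ]
```

```bash
python3 -m crank '[[[0,-0.04,0,0,0,0,1],[0,-0.08,0,0,0,0,1],[0,-0.08,0,0,0,0,1]]]'; python3 go.py 605.7 -132.9 23.5
```

```text
time: 25.02
tcp_pos: [0.6083, -0.1323, 0.0235]
eef_rot: [0.0, 0.008, 1.0, 0.0]
force: [-2.0, 1.3, 7.3]
finger_gap: 0.007
tcp [ 608.26 -132.32   23.48] F [-2.01  1.32  7.28] yaw 89.14 shift [ 0.26 -0.06 -0.  ]
```

```bash
python3 -m crank '[[[0,-0.04,0,0,0,0,1],[0,-0.08,0,0,0,0,1],[0,-0.08,0,0,0,0,1]]]'; python3 go.py 605.7 -132.9 23.5
```

```text
time: 25.4
tcp_pos: [0.6082, -0.1331, 0.0235]
eef_rot: [0.0, 0.008, 1.0, 0.0]
force: [-1.9, 1.8, 7.0]
finger_gap: 0.004
tcp [ 608.24 -133.12   23.47] F [-1.93  1.77  6.99] yaw 89.14 shift [ 0.25  0.02 -0.  ]
```

```bash
python3 -m crank '[[[0,-0.04,0,0,0,0,1],[0,-0.08,0,0,0,0,1],[0,-0.08,0,0,0,0,1]]]'; python3 go.py 605.7 -132.9 23.5
```

```text
time: 25.78
tcp_pos: [0.6083, -0.1339, 0.0235]
eef_rot: [0.0, 0.008, 1.0, 0.0]
force: [-1.8, 1.9, 7.7]
finger_gap: 0.002
tcp [ 608.26 -133.95   23.49] F [-1.79  1.86  7.75] yaw 89.13 shift [ 0.26  0.1  -0.  ]
```

```bash
python3 -m crank '[[[0,-0.04,0,0,0,0,1],[0,-0.08,0,0,0,0,1],[0,-0.08,0,0,0,0,1]]]'; python3 go.py 605.7 -132.9 23.5
```

```text
time: 26.15
tcp_pos: [0.6082, -0.1347, 0.0235]
eef_rot: [0.0, 0.008, 1.0, 0.0]
force: [-1.1, 1.9, 8.0]
finger_gap: 0.002
tcp [ 608.24 -134.73   23.47] F [-1.08  1.92  8.  ] yaw 89.13 shift [ 0.26  0.18 -0.  ]
```

```bash
python3 - <<'E'
from h import *
im=snap('side','side10.png');cv2.imwrite('pics/s10.png',cv2.resize(im[170:230,360:420],(600,600),interpolation=cv2.INTER_CUBIC))
E
```

View pics/s10.png

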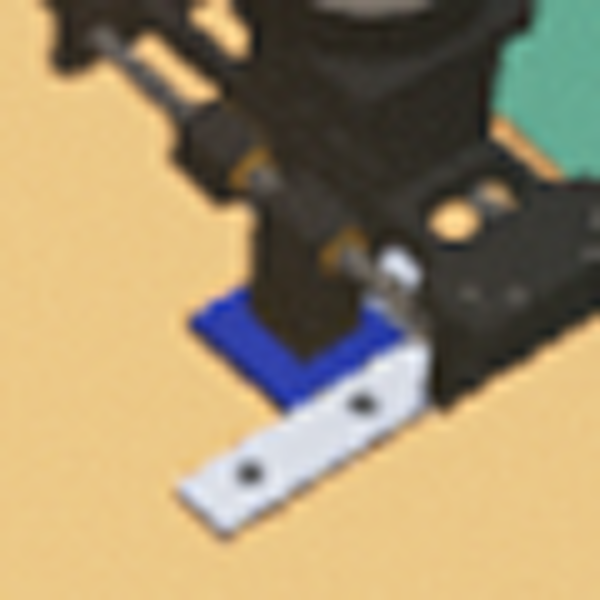

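The tile edge now meets the near strip along about (290,408)–(400,335), at or almost at contact. I keep easing until the force rises.

```bash
python3 -m crank '[[[0,-0.03,0,0,0,0,1],[0,-0.06,0,0,0,0,1],[0,-0.06,0,0,0,0,1]]]'; python3 go.py 605.7 -132.9 23.5
```

```text
time: 26.58
tcp_pos: [0.6083, -0.1347, 0.0235]
eef_rot: [0.0, 0.008, 1.0, 0.0]
force: [-0.9, 3.6, 7.8]
finger_gap: -0.0
tcp [ 608.27 -134.74   23.51] F [-0.93  3.58  7.78] yaw 89.14 shift [0.26 0.18 0.  ]
```

```bash
python3 -m crank '[[[0,-0.03,0,0,0,0,1],[0,-0.06,0,0,0,0,1],[0,-0.06,0,0,0,0,1]]]'; python3 go.py 605.7 -132.9 23.5
```

```text
time: 26.95
tcp_pos: [0.6082, -0.1348, 0.0235]
eef_rot: [0.0, 0.008, 1.0, 0.001]
force: [-0.7, 5.8, 8.4]
finger_gap: 0.005
tcp [ 608.22 -134.78   23.47] F [-0.73  5.83  8.45] yaw 89.14 shift [ 0.26  0.18 -0.  ]
```

The y contact is firm (5.8 N, TCP stopped). I seat it in x again.

```bash
python3 -m crank '[[[-0.03,0,0,0,0,0,1],[-0.06,0,0,0,0,0,1],[-0.09,0,0,0,0,0,1],[-0.09,0,0,0,0,0,1]]]'; python3 go.py 605.7 -132.9 23.5
```

```text
time: 27.45
tcp_pos: [0.6083, -0.1348, 0.0235]
eef_rot: [-0.001, 0.007, 1.0, 0.001]
force: [-5.7, 5.6, 11.7]
finger_gap: -0.001
tcp [ 608.3  -134.77   23.48] F [-5.68  5.56 11.73] yaw 89.15 shift [ 0.26  0.18 -0.  ]
```

Both contacts are firm and the TCP isn't moving. I lift straight up, slowly at first, then retreat to clear the view.

```bash
python3 -m crank '[[[0,0,-0.03,0,0,0,1],[0,0,-0.06,0,0,0,1],[0,0,-0.1,0,0,0,1],[0,0,-0.15,0,0,0,1],[0,0,-0.3,0,0,0,1],[0,0,-0.8,0,0,0,1],[0,0,-1.8,0,0,0,1],[0,0,-3.5,0,0,0,1],[0,0,-6,0,0,0,1],[0,0,-9,0,0,0,1],[2,4,-12,0,0,0,1],[5,8,-14,0,0,0,1],[9,12,-15,0,0,0,1],[13,17,-15,0,0,0,1],[17,22,-15,0,0,0,1],[19,26,-15,0,0,0,1],[20,29,-15,0,0,0,1],[20,31,-15,0,0,0,1],[20,32,-15,0,0,0,1]]]'
python3 - <<'E'
from meas import *
snap('top','top11.png')
im=snap('side','side11.png');cv2.imwrite('pics/s11.png',cv2.resize(im[170:230,360:420],(600,600),interpolation=cv2.INTER_CUBIC))
im=cv2.imread('pics/top11.png');S=8
cv2.imwrite('pics/t11.png',cv2.resize(im[120:185,325:400],None,fx=S,fy=S,interpolation=cv2.INTER_CUBIC))
b=cv2.resize(im[140:200,225:290],None,fx=S,fy=S,interpolation=cv2.INTER_CUBIC);a=cv2.resize(cv2.imread('pics/top0.png')[140:200,225:290],None,fx=S,fy=S,interpolation=cv2.INTER_CUBIC)
cv2.imwrite('pics/wcmp.png',cv2.resize(np.hstack([a,b]),(800,370)))
E
```

```text
time: 29.82
tcp_pos: [0.4139, 0.1879, 0.174]
eef_rot: [0.001, 0.007, 1.0, 0.0]
force: [-1.0, 0.5, 0.4]
finger_gap: 0.004
```

View pics/s11.png

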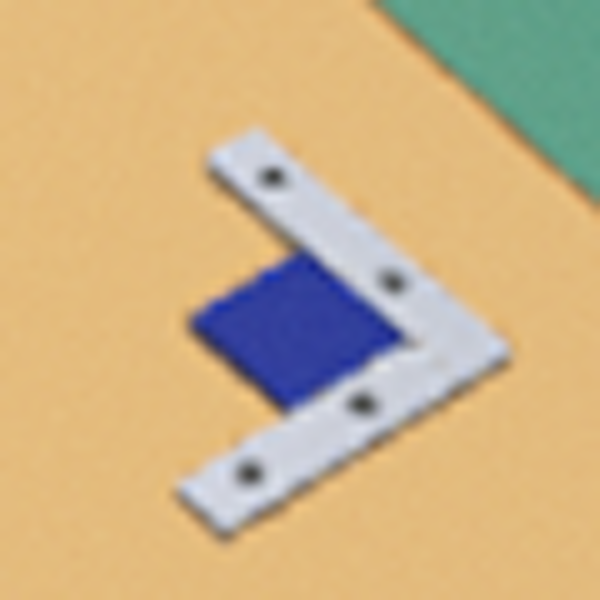

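View pics/t11.png

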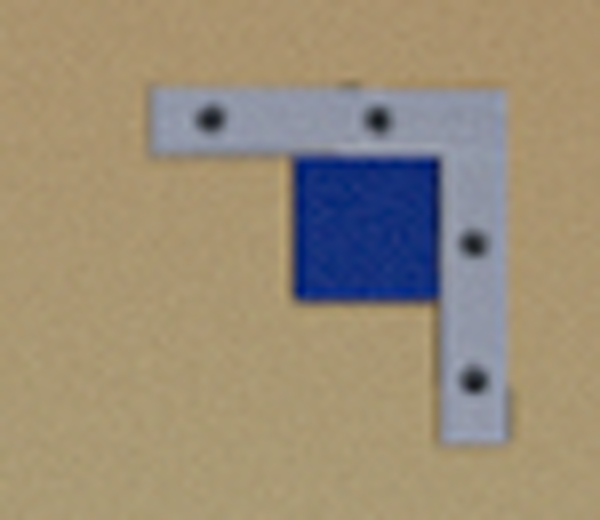

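View pics/wcmp.png

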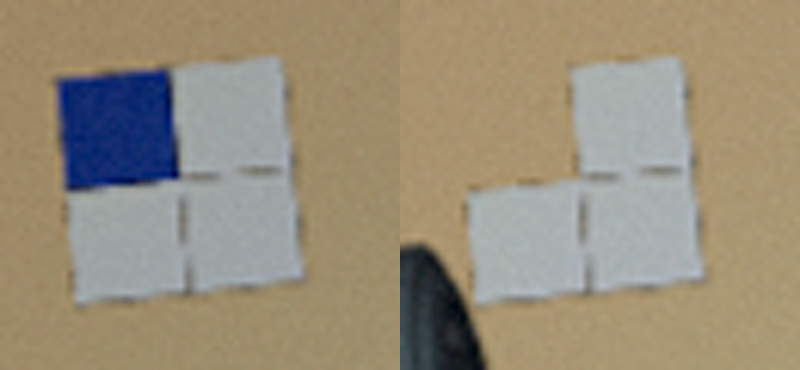

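View pics/top11.png

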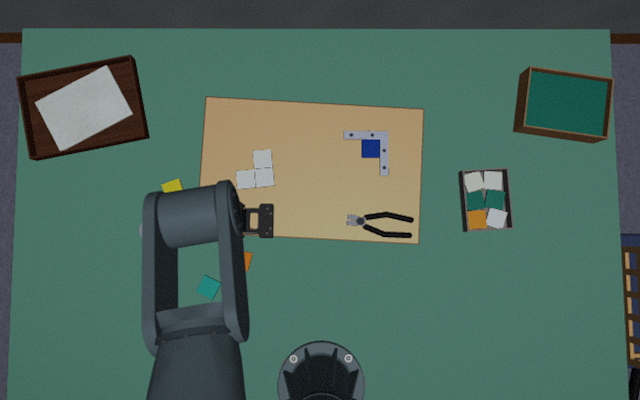

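Blue at (370,148) in the top view is flush against both strips, with no tan line at either edge in either view. The whites sit at the same pixels as at the start, the nippers haven't moved, and the arm is clear at z = 0.17 m. Handing in.

```bash
python3 -m crank '[[[0,0,0,0,0,0,1],[0,0,0,0,0,0,1],[0,0,0,0,0,0,1]]]' && python3 -c "
from rig import arm
s=arm.get_state();print(s['time'],abs(s['dq']).max());print(arm.finish_job())"
```

```text
time: 30.3
tcp_pos: [0.4139, 0.1864, 0.1728]
eef_rot: [-0.0, 0.008, 1.0, -0.0]
force: [-0.3, 0.2, -0.4]
finger_gap: 0.004
30.3 0.004885431071586484
the job is handed in; nothing more can be done
None
```

The blue tile is home in the corner of the two strips, and I handed the job in at 30.3 s with the arm clear of everything. I pressed on it with shut fingertips, slid it diagonally out until it was about 40 mm clear of the whites, and took it round the far side of the block. I turned it about 6.5° on the way to match the strips. It stayed flat on the board throughout.

- **Flush:** both strip contacts were felt as rising force with the tool stopped. Afterwards both cameras showed no gap at either edge.
- **Everything else:** the whites are at the same pixels as at the start, and the nippers look unmoved. The arm hid the jar and part of the yellow and orange tiles in that last top view. It passed well above the jar.
- **Force:** readings were taken at the end of each move and ran at about 4.6–9.5 N during the slide. The final seating peaked at about 12 N down with 5.7 N toward each strip. That is briefly above the 4–10 N pressing range but well below 25 N.
- **Disagreement:** contact came about 2–3 mm further on than the camera estimate of the corner, along both strips. The calibration is good to about 2 mm, so I went by the felt contact.

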